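# Rehang a lift-off guard door

## Robot

A 6-joint arm with a two-finger parallel gripper is mounted at the origin on a cart in front of the work surface, level with it; the furniture and walls round the work are solid. World frame = base frame: x ahead of the robot, y to its left, z up, the work surface at z = 0. Lengths are in m, angles in rad, forces in N, time in s.
With the tool pointing down it reaches from about 0.325 to 0.775 m from the base axis. Payload 5.5 kg.
Tool frame: the origin (TCP) lies between the finger pads; the fingertips stand 8 mm ahead of it and the grasp point (between the pads) lies 11 mm behind it (tcp_to_tips is the distance from the TCP to the fingertips, in m); z points along the fingers, y is the line along which they close (so a half turn about z gives the same grasp; the last joint's range is limited). The gripper opens to 88 mm and grips with 3 to 60 N. Pads are 20 mm wide; open, the fingers measure 115 mm over their backs; the gripper's body (75 mm by 178 mm) begins 61 mm behind the grasp point.
Start: joints at [1.246, 0.091, 1.231, -0, 1.82, -0.057], TCP at [0.159, 0.579, 0.231] pointing down, gripper open.
Joint ranges: [-2.87, 2.87], [-0.86, 2.18], [0.17, 2.46], [-1.51, 4.65], [0.06, 2.69], [-2.65, 2.65]. Speed limits (rad/s): [2.57, 2.57, 3.01, 3.14, 3.14, 3.14].

## Interface

Orientations are given as a unit quaternion [w, x, y, z].
In Python, from bench import * gives the robot as it stands. Calls block until the motion is done:
- move_to(position, orientation): joint-space move of the TCP to a pose.
- move_l(position, speed=0.15, orientation=None): straight line of the TCP; orientation=None keeps the orientation; speed is the mean speed in m/s.
- movej(angles): joint-space move.
- gripper_open() and close(): open the fingers fully, or close them until they stop; the grip force is fixed at half the most.
- hold(seconds).
- inverse_kinematics(position, orientation): joint angles nearest the present ones, or None.
- state(): the state.
- get_image(name): name is "side" or "top"; returns a dict with "frame" (384x512x3 uint8, blue, green, red), "depth" (384x512 float32, m along the optical axis (not along the pixel's ray), 0 where there is no reading), "camera_matrix" (3x3 intrinsics, pixels), "view" (4x4, takes a point from world to camera coordinates). Camera axes: x right, y up, looking along -z (the intrinsics and any distortion apply to the point x, -y, -z); pixel columns grow to the right and rows downward; lengths in m; the calibration is good to about 2 mm. A picture is of the moment at which its call begins.
A pose or a line that the arm cannot do raises IKError and nothing moves.
- job_done(): hands the job in; it is judged then, once.
The state is a dict: "time": time; "joint_pos": joint angles; "dq": joint speeds; "joint_torque": joint torques, N m; "ee_pos": TCP position; "ee_rot": TCP orientation; "ft_force": force on the tool from outside, world axes, zero at the start; "moment": the same for the moment, N m; "finger_gap": finger opening in m; "finger_force": force on a finger pad.
Only numpy, scipy, OpenCV 4.12 (cv2) and the standard library are available. Lean on these libraries where they do the work, as an engineer would, in place of code of your own. Each camera call takes 0.05 s, during which the arm holds its last target. There are 200 camera calls.

## Task

The guard door of the small grey engraving machine has been taken off and stands leaning in the plywood rest. Take it by its top edge, hold it upright and standing open, and lower it until both of its hinge knuckles sit fully down on the machine's two hinge pins, letting go only then. Then swing the door shut against its frame, and leave the other things on the bench where they are.

Things in the scene. Friction and masses are not known exactly. Their poses are not given: they have to be found in the camera images.
- door_center (a point): The loose guard door, an aluminium frame with a grey filled window, 156 wide x 150 high x 12 mm thick, 0.17 to 0.34 kg; its centre, half-way up, mid-thickness. Axes: x along its width to the hinge edge, y out of its outer face (the one with the handle), z up along the door to the top edge, 75 mm from here. At the start z leans 30 degrees from vertical, away from the side y looks to.
- knuckle_low (a point): Centre of the mouth (lower end) of the door's lower hinge knuckle: a steel tube, 20 mm outside, 13 mm bore, 24 mm long, open at both ends. It is rigid with the door, at x = +92, y = 0, z = -53 mm from door_center; axes as the door's.
- knuckle_high (a point): Same point of the upper knuckle, 84 mm above the lower one along the door's z (x = +92, y = 0, z = +31 mm from door_center).
- door_edge (a point): Middle of the door's free edge (x = -78, y = 0, z = 0 mm from door_center). A vertical bar handle stands 22 mm out of the outer face near it, at x = -65, z from -33 to +21 mm from door_center; the 34 mm top rail is plain on both faces.
- machine: The fixed engraving machine, a grey steel cabinet 190 deep x 250 wide x 186 mm high; origin at the centre of its underside. Its front, with a square opening, looks to its own -x; the hinge pins are at its +y side, a flush control column at its -y side; z up. Its top is 4 mm above the top edge of the shut door.
- pin_low (a point): Centre of the shoulder on which the lower knuckle sits, at the root of the lower hinge pin: a 10 mm pin, 18 mm tall, pointing straight up, its last 6 mm tapered to 4 mm. It lies 12 mm before the front face, at x = -107, y = +109, z = 54 mm in the machine's frame. Axes as the machine's.
- pin_high (a point): Same point of the upper pin (same size, on a like 20 mm barrel), 84 mm straight above the lower one: the lower knuckle cannot pass the upper barrel, so bring the door in from the front 20 to 35 mm above its seat, then lower. Square open, it reaches out along the machine's -x with its outer face to +y.
- edge_stop (a point): Where door_edge is when the door is hung and shut: 170 mm from the hinge axis along the machine's -y, 53 mm above pin_low. The shut door lies parallel to the front, against a rubber strip, its outer face to the machine's -x. Nothing springs: the door turns freely and stays where it is pushed.
- rest: Plywood rest, fixed, 100 x 150 mm, 110 mm high; origin at the centre of its underside. The door's lower edge stands on two inclined ledges with a 14 mm lip in front and its back is free from 17 mm above door_center upwards; it is lifted out along its own z. Axes: x along the door's width; the door leans towards -y.
- mug_mid (a point): Bystander: white mug, 91 mm high; point 10 mm above the table on its axis.
- tape_roll_1_mid (a point): Bystander: white tape roll, 56 mm across, 41 mm high; point 10 mm above the table on its axis.
- screwdriver_mid (a point): Bystander: lying screwdriver, 196 mm long, 25 mm high; point near its middle.
- solder_spool_mid (a point): Bystander: spool of solder wire standing on its flange, 60 mm across, 40 mm high; point 10 mm above the table.
- caliper_mid (a point): Bystander: steel vernier caliper lying flat, 213 x 75 mm; point near its middle.

How it is judged:
On the way:
1. both knuckles sit fully down on the pins (each mouth within 4 mm of its shoulder) with the door still held and standing open (free edge more than 80 mm from its shut place) (distance between knuckle_low and pin_low below 0.004 m and distance between knuckle_high and pin_high below 0.004 m and distance between door_edge and edge_stop above 0.08 m and contact force between the fingers and door above 1 N), for 0.1 s.
At the end, for the whole second after the job is handed in: Both knuckle mouths within 4 mm of their pin shoulders, the door's free edge within 10 mm of its shut place, the door at rest and released (distance between knuckle_low and pin_low below 0.004 m and distance between knuckle_high and pin_high below 0.004 m and distance between door_edge and edge_stop below 0.01 m and linear speed of door below 0.02 m/s); the robot touches nothing.
It fails at once if a bystander is moved more than 30 mm (distance of any of mug_mid, tape_roll_1_mid, screwdriver_mid, solder_spool_mid, caliper_mid from where it was at the start of the episode above 0.03 m).
It also fails if it takes over 62 s, if anything falls off the work surface, if the arm or the gripper's body presses on something with over 40 N, if the wrist force passes 120 N, or if a joint passes its speed limit or range.

## Working session

There is one attempt and no reset: what is moved stays moved. The work goes in short steps, each a Python script; the robot and the scene stay as the last script left them, time stands still between calls to the robot, and variables do not carry over. Pictures are saved under pics/ and viewed, at most 10 in all, crops included, and the job is handed in when it is done.

```bash
ls; mkdir -p pics; python3 - <<'E'
from bench import *
import cv2,numpy as np
for n in("side","top"):
    d=get_image(n); cv2.imwrite(f"pics/{n}0.png",d["frame"]); np.savez(f"{n}0.npz",**d)
    print(n,d["camera_matrix"].tolist(),np.round(d["view"],3).tolist(),[k for k in d])
print(state())
E
```

```text
pics
side [[377.3831818927231, 0.0, 256.68311446251766], [0.0, 377.3831818927231, 189.61707028762717], [0.0, 0.0, 1.0]] [[0.921, -0.388, 0.023, -0.479], [0.231, 0.593, 0.771, -0.253], [-0.313, -0.705, 0.636, -1.276], [0.0, 0.0, 0.0, 1.0]] ['frame', 'depth', 'camera_matrix', 'view']
top [[499.8604832221755, 0.0, 262.27688931309626], [0.0, 499.8604832221755, 188.0004574299213], [0.0, 0.0, 1.0]] [[-0.009, -1.0, 0.001, 0.058], [0.998, -0.008, 0.07, -0.545], [-0.07, 0.002, 0.998, -1.491], [0.0, 0.0, 0.0, 1.0]] ['frame', 'depth', 'camera_matrix', 'view']
{'time': 0.1, 'joint_pos': array([ 1.24627834e+00,  9.17981450e-02,  1.23173328e+00,  5.73682384e-06,
        1.81980252e+00, -5.67473185e-02]), 'dq': array([-0.00037673, -0.00012581, -0.00258141, -0.00160821,  0.00104119,
        0.00137647]), 'joint_torque': array([ 2.36614404e-03, -4.47859311e+01, -4.07569134e+01,  7.00338464e-02,
        2.84947513e-02, -1.32352966e-04]), 'ee_pos': array([0.15869874, 0.578379  , 0.22962939]), 'ee_rot': array([-1.67700765e-04,  1.33484956e-01,  9.91050457e-01, -8.54349411e-04]), 'ft_force': array([ 0.13519655, -0.44987464,  0.2099839 ]), 'moment': array([0.02699686, 0.04929611, 0.05866883]), 'finger_force': 0.0, 'finger_gap': 0.08746826133257758}
```

View pics/side0.png

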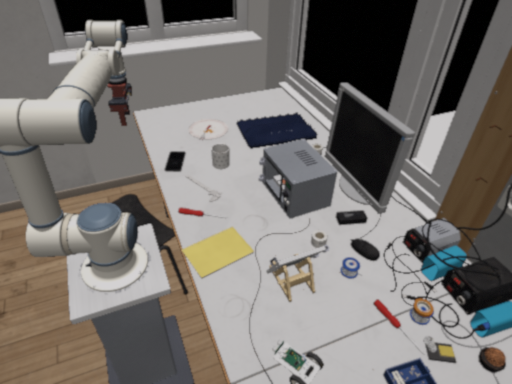

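View pics/top0.png

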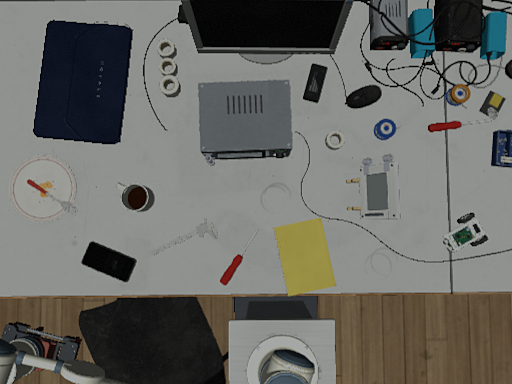

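```bash
cat > h.py <<'E'
import numpy as np,cv2
def cloud(d):
    K=d["camera_matrix"];z=d["depth"];v,u=np.indices(z.shape)
    c=np.stack([(u-K[0,2])/K[0,0]*z,-(v-K[1,2])/K[1,1]*z,-z,np.ones_like(z)],-1)
    return (c@np.linalg.inv(d["view"]).T)[...,:3]
def proj(d,p):
    c=d["view"]@np.append(p,1);K=d["camera_matrix"]
    return np.array([K[0,2]+K[0,0]*c[0]/-c[2],K[1,2]+K[1,1]*-c[1]/-c[2]])
E
python3 - <<'E'
import numpy as np,cv2
from h import *
T=dict(np.load("top0.npz"));S=dict(np.load("side0.npz"))
def crop(f,r,c,s): return cv2.resize(f[r[0]:r[1],c[0]:c[1]],None,fx=s,fy=s,interpolation=cv2.INTER_CUBIC)
a=crop(T["frame"],(150,225),(340,415),5);b=crop(T["frame"],(75,170),(190,305),3.4)
c=crop(S["frame"],(225,300),(255,330),5)
h=375
im=np.hstack([a,cv2.resize(b,(400,300)) if 0 else c]);cv2.imwrite("pics/c1.png",im)
cv2.imwrite("pics/c2.png",np.hstack([b,crop(S["frame"],(130,225),(250,345),3.4)]))
P=cloud(T)
np.set_printoptions(linewidth=250,suppress=True)
print((P[160:222:4,346:410:4,2]*1000).astype(int))
print(P[190,375],P[118,245], P[260,150])
E
```

```text
[[  3   4  -1  -5   4  73  65  -2  -5   9 140 151   3   0   5  -3]
 [  1   3   0   0  -2  67  74   0   2 118 138 153 162  -4  -6  -1]
 [ -6  -3   2  -4  47  68  76  91 113 125 132 149 159   1  -1  -1]
 [  1   0  -3  -6  49  65  74  96 110 124 133 145 158   0   0   0]
 [  1  -5  -3   2  51  57  71  85  97 118 127 148 158 159  -2  -3]
 [ -3   9  41  53  45  54  66  85  91 108 125 151 160 157  -1   1]
 [  0   1   0  -2  52  56  65  82  99 109 124 146 163 162   0   2]
 [  1   3  -1   1  49  53  67  85  95 110 130 147 163 165  -3  -1]
 [ -1   0   0   2  46  55  70  80  98 107 125 149 155 155   2  -5]
 [ -1   1   1  -2  49  56  72  79  95 108 121 145 163 163  -4   6]
 [ -3  -8  -1  -2  49  52  69  77  96 106 122 143 154 160  -2   0]
 [ -3   3  -4   2  39  55  65  77  96 111 127 150 160 162   5  -4]
 [  0  11  47  52  42  57  65  80  95 106 121 144 157 161  -5  -1]
 [  0  -2   4  -5  47  61  75  89 102 113 133 144 155 165   4  -1]
 [ -7  -6   4  -4  40  91 101  84  99 114 131 138 156 163   1   3]
 [ -2  -7   3  -1   3  -2  -2   1  -8   0  -6   1   1  -2  -2   0]]
[ 0.53269867 -0.27253426  0.08539149] [0.72493303 0.09851824 0.18629978] [0.33181195 0.39390417 0.00398054]
```

View pics/c1.png

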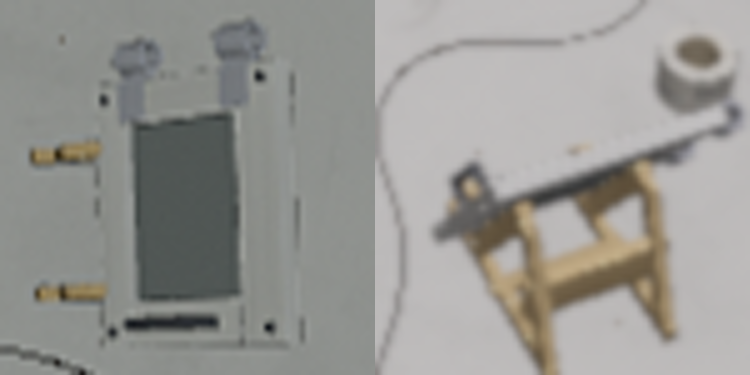

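View pics/c2.png

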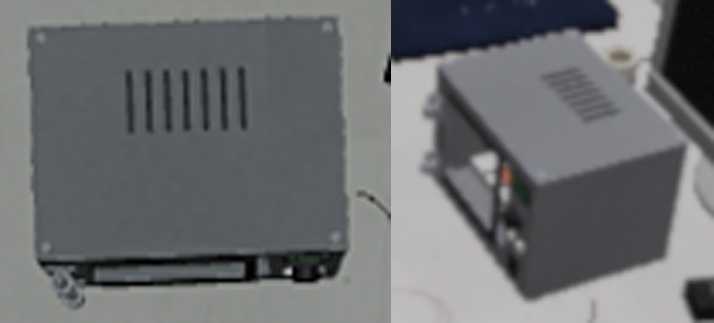

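The top view shows the door leaning towards −y, with its hinge edge and knuckles towards +x at px (367,161) and (388,158), and its handle at (374,214). The machine's top is at about (245,118). Its pins are at about (210,158), on the +y side, and its front faces the robot. Next I'll fit both poses and try the grasp IK.

```bash
cat > fit.py <<'E'
from h import *
from scipy.optimize import least_squares
T=dict(np.load("top0.npz"));P=cloud(T)
def rectfit(q):
    r=cv2.minAreaRect(q.astype(np.float32)*1000); return r
# machine
m=np.zeros(P.shape[:2],bool);m[60:170,185:305]=1
m&=(P[...,2]>.17)&(P[...,2]<.2)
n,l,st,ce=cv2.connectedComponentsWithStats(m.astype(np.uint8));k=1+np.argmax(st[1:,4]);m=l==k
m=cv2.morphologyEx(m.astype(np.uint8),cv2.MORPH_OPEN,np.ones((5,5)))>0
# project pixel rays onto z=0.186 to avoid depth noise
def ray(d,uv,z):
    K=d["camera_matrix"];V=np.linalg.inv(d["view"]);uv=np.atleast_2d(uv)
    r=np.stack([(uv[:,0]-K[0,2])/K[0,0],-(uv[:,1]-K[1,2])/K[1,1],-np.ones(len(uv))],-1)@V[:3,:3].T
    o=V[:3,3];return (o+r*((z-o[2])/r[:,2])[:,None])
v,u=np.nonzero(m);q=ray(T,np.stack([u,v],-1).astype(float),.186)[:,:2]
c=q.mean(0);C=np.cov((q-c).T);w,E=np.linalg.eigh(C);e=E[:,1]*np.sign(E[1,1])
myaw=np.arctan2(-e[0],e[1])
if __name__=="__main__":
    print("machine",c,"yaw",np.degrees(myaw),rectfit(q),"sizes",np.sqrt(12*w), P[m][:,2].mean())
    d=np.zeros(P.shape[:2],bool);d[167:217,358:402]=1
    X=P[d];X=X[X[:,2]>.035]
    for i in range(8):
        if i==0: n0=np.array([0,.866,.5]);c0=np.median(X,0)
        k=abs((X-c0)@n0)<(.02 if i<3 else .008)
        c0=X[k].mean(0);n0=np.linalg.svd(X[k]-c0,full_matrices=0)[2][2];n0*=np.sign(n0[2])
    x=np.array([n0[1],-n0[0],0]);x/=np.linalg.norm(x);z=np.cross(x,n0)
    Y=X[k]-c0;a=Y@x;b=Y@z
    print("door c0",c0,"n",n0,"lean",np.degrees(np.arcsin(-z[1])),"yaw",np.degrees(np.arctan2(x[1],x[0])))
    la,ha=np.percentile(a,[1,99]);lb,hb=np.percentile(b,[1,99]);print("ext",ha-la,hb-lb)
    ctr=c0+x*(la+ha)/2+z*(lb+hb)/2-n0*.006
    print("center",ctr,rectfit(np.stack([a,b],-1)))
E
python3 fit.py
```

```text
machine [0.73008921 0.09880562] yaw 2.668437686354476 ((730.1436767578125, 98.72874450683594), (192.71632385253906, 249.49891662597656), 1.6926555633544922) sizes [0.19106925 0.24944082] 0.18546603334440206
door c0 [ 0.52834568 -0.27923876  0.10494077] n [-0.01689352  0.87033919  0.49216288] lean 29.4767402544866 yaw 1.111987260034304
ext 0.14207220164453388 0.1484464194380954
center [ 0.52834998 -0.28269442  0.09886081] ((1.8556594848632812, -4.066558837890625), (145.5293731689453, 155.3490753173828), 1.5430625677108765)
```

```bash
cat > cfg.py <<'E'
from h import *
from scipy.spatial.transform import Rotation as R
def q(Rm): a=R.from_matrix(Rm).as_quat();return [a[3],a[0],a[1],a[2]]
def M(o): return R.from_quat([o[1],o[2],o[3],o[0]]).as_matrix()
def doorR(yaw,lean): return (R.from_euler('z',yaw,degrees=True)*R.from_euler('x',lean,degrees=True)).as_matrix() # cols x,y,z ; lean>0: z to -y
def tool(D,s): # tool z=-doorz, tool y = s*doory
    z=-D[:,2];y=s*D[:,1];return np.stack([np.cross(y,z),y,z],1)
DC=np.array([.5285,-.2827,.0989]);DY=1.1;LEAN=30
E
python3 - <<'E'
from bench import *
from cfg import *
from fit import m,ray,T
D=doorR(DY,LEAN);print(D[:,2])
for s in(1,-1):
    Q=q(tool(D,s)); 
    for h in (.05,.15,.25):
        print(s,h,inverse_kinematics(DC+D[:,2]*h,Q))
    Q2=q(tool(doorR(1.7,0),s));print("place",inverse_kinematics([.528,.202,.157],Q2),inverse_kinematics([.528,.202,.3],Q2))
# machine edges
def edge(axis,lo,hi,first):
    pts=[]
    for i in range(lo,hi):
        k=np.nonzero(m[:,i] if axis else m[i])[0]; e=(k[0]-.5) if first else (k[-1]+.5)
        pts.append((i,e) if axis else (e,i))
    p=ray(T,np.array(pts,float),.186)[:,:2]
    vx=cv2.fitLine(p.astype(np.float32)*1000,cv2.DIST_HUBER,0,.01,.01).ravel();return vx
v,u=np.nonzero(m);
for nm,a in dict(back=(1,u.min()+8,u.max()-8,1),front=(1,u.min()+25,u.max()-8,0),left=(0,v.min()+8,v.max()-8,1),right=(0,v.min()+8,v.max()-8,0)).items():
    l=edge(*a);print(nm,l,np.degrees(np.arctan(-l[0]/l[1] if a[0] else l[1]/l[0])))
E
```

```text
[ 0.00959872 -0.49990786  0.8660254 ]
1 0.05 [-0.779623    0.4176771   1.08729719  0.39330208  1.99813897 -2.27082902]
1 0.15 [-0.82610277  0.51864289  0.80334163  0.4178303   2.18441141 -2.23636556]
1 0.25 [-0.86825583  0.72638509  0.35826469  0.49519677  2.41499212 -2.14376556]
place [ 3.05216710e-01 -4.48931883e-03  1.45901047e+00 -4.44089210e-16
  1.68707150e+00 -1.29525021e+00] [ 3.05216710e-01  2.29675850e-02  1.17778813e+00 -4.44089210e-16
  1.94083694e+00 -1.29525021e+00]
-1 0.05 [-0.779623    0.4176771   1.08729719  0.39330208  1.99813897  0.87076363]
-1 0.15 [-0.82610277  0.51864289  0.80334163  0.4178303   2.18441141  0.9052271 ]
-1 0.25 [-0.86825583  0.72638509  0.35826469  0.49519677  2.41499212  0.99782709]
place [ 3.05216710e-01 -4.48931883e-03  1.45901047e+00 -4.44089210e-16
  1.68707150e+00  1.84634244e+00] [ 3.05216710e-01  2.29675850e-02  1.17778813e+00 -4.44089210e-16
  1.94083694e+00  1.84634244e+00]
back [ 2.8441602e-02 -9.9959546e-01  8.2630267e+02  1.0060558e+02] 1.6298035
front [ 3.4448318e-02 -9.9940646e-01  6.3557245e+02  7.9281250e+01] 1.9741337
left [9.9969292e-01 2.4780693e-02 7.2643365e+02 2.2333405e+02] 1.4199743
right [ 9.9973291e-01  2.3111582e-02  7.2997662e+02 -2.5918167e+01] 1.324314
```

```bash
cat >> cfg.py <<'E'
MC=np.array([.7305,.0987]);MY=1.6
def grab(tag):
    from bench import get_image
    o={}
    for n in("side","top"):
        d=get_image(n);np.savez(f"{n}{tag}.npz",**d);o[n]=d
    return o
E
python3 - <<'E'
from bench import *
from cfg import *
move_to([.40,.12,.36],q(tool(doorR(0,0),-1)))
print(state()['time'])
D=doorR(DY,LEAN);Q=q(tool(D,-1))
move_to(DC+D[:,2]*.17,Q);print(state()['time'])
move_l(DC+D[:,2]*.05,.1);s=state();print(s['time'],s['ft_force'],s['ee_pos'])
o=grab("1")
a=o["top"]["frame"][120:250,320:450];b=o["side"]["frame"][170:300,230:360]
cv2.imwrite("pics/g1.png",cv2.resize(np.hstack([a,b]),None,fx=3,fy=3,interpolation=cv2.INTER_CUBIC))
E
```

```text
2.0333
3.925
5.275 [ 0.03232299 -0.86577372  0.73792051] [ 0.52915031 -0.30809807  0.14289083]
```

View pics/g1.png

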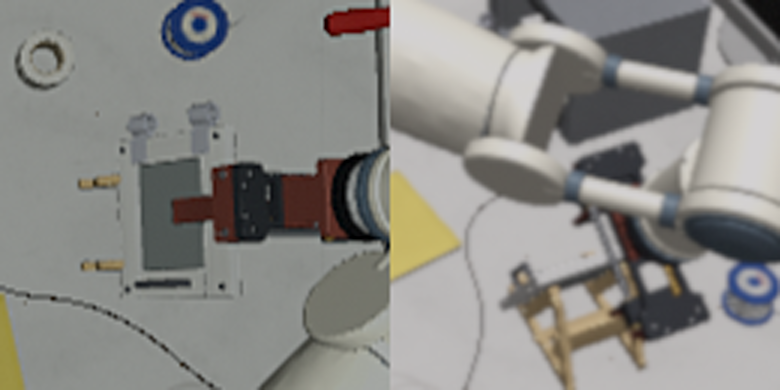

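The fingers straddle the top rail at mid-width (outer finger tip at about crop px (175,210)) and nothing collides. I'll close, lift along the door's own z, and bring the door upright in front of the machine.

```bash
python3 - <<'E'
from bench import *
from cfg import *
close();s=state();print(s['time'],s['finger_gap'],s['finger_force'],s['ft_force'],s['moment'])
D=doorR(DY,LEAN);p=np.array(s['ee_pos'])
move_l(p+D[:,2]*.06,.08);s=state();print(s['time'],s['finger_gap'],s['finger_force'],s['ft_force'],s['moment'])
move_l(p+D[:,2]*.10+[-.03,0,.10],.15)
E2=doorR(MY,0);Q=q(tool(E2,-1))
move_to([.44,-.05,.33],Q);print(state()['time'])
Rm=E2[:2,:2];pin=MC+Rm@np.array([-.107,.109]);print(pin)
c=pin+Rm@np.array([-.092,0])
tcp=np.append(c,.107+.05)
move_to(tcp+[-.06,0,.09],Q)
s=state();print(s['time'],s['finger_gap'],s['finger_force'],s['ft_force'],s['moment'],s['ee_pos'])
o=grab("2")
a=o["top"]["frame"][100:250,120:320];b=o["side"]["frame"][90:240,190:390]
cv2.imwrite("pics/g2.png",cv2.resize(np.vstack([a,b])[:,:],None,fx=2,fy=2,interpolation=cv2.INTER_CUBIC)[:600])
cv2.imwrite("pics/g2.png",cv2.resize(np.hstack([a,b]),None,fx=2,fy=2,interpolation=cv2.INTER_CUBIC))
E
```

```text
6.5333 0.01315491089506679 29.5844104886055 [-0.82525222  5.27704925  4.25279896] [1.42603749 0.35448744 0.06433732]
7.4417 0.012105770341134098 29.895736277103424 [0.13908781 4.23817093 1.87488224] [ 0.99321548  0.15661884 -0.10455821]
9.725
[0.62049826 0.20466989]
10.7667 0.011701734273624637 29.984586238861084 [ 0.49275968 -0.71875023 -1.82088784] [-0.01106531  0.18201081 -0.0015614 ] [0.4692411  0.20096381 0.24732873]
```

View pics/g2.png

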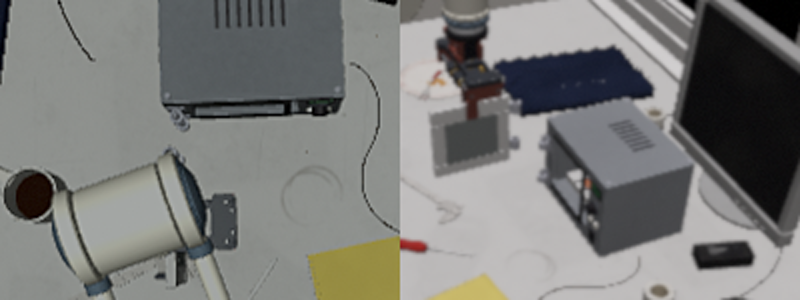

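```bash
cat > dfit.py <<'E'
from cfg import *
def fit_door(d,ctr,D,face=-1):
    """in-plane (x,z) offset and pitch of the held door seen by a camera, relative to the predicted pose"""
    V=np.linalg.inv(d["view"]);K=d["camera_matrix"];P=cloud(d);Y=(P-ctr)@D
    m=(abs(Y[...,1]-face*.006)<.016)&(abs(Y[...,0])<.12)&(abs(Y[...,2])<.10)
    m&=cv2.dilate((d["depth"]==0).astype(np.uint8),np.ones((1,1)))==0
    v,u=np.nonzero(m);print("n",len(u),"plane off med",np.median(Y[m][:,1])-face*.006)
    yoff=np.median(Y[m][:,1])
    r=np.stack([(u-K[0,2])/K[0,0],-(v-K[1,2])/K[1,1],-np.ones(len(u))],-1)@V[:3,:3].T
    o=V[:3,3];n=D[:,1];t=((ctr+n*face*.006-o)@n)/(r@n);Q=(o+r*t[:,None]-ctr)@D
    x,z=Q[:,0],Q[:,2];res={}
    # slope of face depth: yaw/roll deviation
    k=(abs(x)<.07)&(abs(z)<.07);A=np.c_[x[k],z[k],np.ones(k.sum())];c=np.linalg.lstsq(A,Y[m][k][:,1],rcond=None)[0]
    print("face tilt dy/dx,dy/dz deg",np.degrees(c[:2]),"y at 0",c[2]-face*.006)
    def edge(a,b,lo,hi,sgn,w=.0035):
        pts=[]
        for s in np.arange(lo,hi,w):
            k=(b>=s)&(b<s+w)
            if k.sum()>3:
                i=np.argmax(sgn*a[k]);pts.append((b[k][i],a[k][i]))
        pts=np.array(pts);l=cv2.fitLine(pts.astype(np.float32)*1000,cv2.DIST_HUBER,0,.01,.01).ravel()
        return l[3]-l[2]*l[1]/l[0],np.degrees(np.arctan(l[1]/l[0]))
    print("free(-78)",edge(x,z,-.06,.06,-1));print("hinge(+78) lowpart",edge(x,z,-.022,.024,1))
    print("bottom(-75)",edge(z,x,-.065,.065,-1));print("top L(+75)",edge(z,x,-.07,-.03,1));print("top R",edge(z,x,.035,.07,1))
def overlay(d,pts,roi,s,fn):
    x0,y0,x1,y1=roi;im=cv2.resize(d["frame"][y0:y1,x0:x1],None,fx=s,fy=s,interpolation=cv2.INTER_CUBIC)
    for p,col in pts:
        u=(proj(d,p)-[x0,y0]+.5)*s;cv2.drawMarker(im,(int(u[0]),int(u[1])),col,cv2.MARKER_CROSS,7,1)
    cv2.imwrite(fn,im)
def pinw(): 
    E2=doorR(MY,0);return [np.append(MC+E2[:2,:2]@np.array([-.107,.109]),z) for z in(.054,.138)]
E
python3 - <<'E'
from dfit import *
S=dict(np.load("side2.npz"))
D=doorR(MY,0);ee=np.array([.46924,.20096,.24733]);ctr=ee-[0,0,.05]
fit_door(S,ctr,D)
pts=[(ctr+D@np.array(p),(0,0,255)) for p in [(-.078,-.006,.075),(.078,-.006,.075),(-.078,-.006,-.075),(.078,-.006,-.075),(.092,0,-.053),(.092,0,.031),(.092,0,-.029),(.092,0,.055)]]
for p in pinw(): pts+=[(p,(0,255,0)),(p+[0,0,.018],(0,255,255))]
R2=doorR(MY,0)
for a in [(-.095,.125,.186),(-.095,-.125,.186),(.095,-.125,.186),(.095,.125,.186),(-.095,-.125,0),(-.095,.125,0)]:
    pts.append((np.append(MC,0)+R2@np.array(a),(255,0,255)))
overlay(S,pts,(195,125,345,230),5,"pics/o2.png")
E
```

```text
n 1400 plane off med 0.00010638392921023462
face tilt dy/dx,dy/dz deg [-0.08587207 -0.5978331 ] y at 0 -0.00034907291159809624
free(-78) (np.float32(-78.88991), np.float32(-0.48968992))
hinge(+78) lowpart (np.float32(75.213455), np.float32(-1.0653812))
bottom(-75) (np.float32(-75.70854), np.float32(0.08117874))
top L(+75) (np.float32(72.006454), np.float32(-3.12126))
top R (np.float32(348.64563), np.float32(-79.63846))
```

View pics/o2.png

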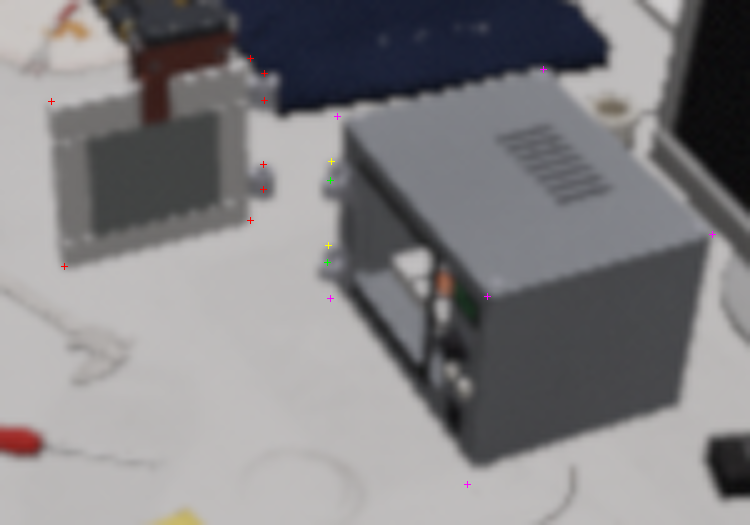

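The overlay shows the door upright with its free and bottom edges within about 1 px of prediction. The knuckles are at crop px (265,88) and (261,183), and the machine's barrels at (333,183) and (330,265). The side fit puts the door about 2 mm short in x. I'll take one close composite of the top and side views to settle the offsets.

```bash
python3 - <<'E'
from dfit import *
S=dict(np.load("side2.npz"));T=dict(np.load("top2.npz"))
D=doorR(MY,0);ee=np.array([.46924,.20096,.24733]);ctr=ee-[0,0,.05]
def ring(c,r,col): return [(c+r*np.array([np.cos(a),np.sin(a),0]),col) for a in np.linspace(0,2*np.pi,24,endpoint=False)]
def ov(d,pts,roi,s):
    x0,y0,x1,y1=roi;im=cv2.resize(d["frame"][y0:y1,x0:x1],None,fx=s,fy=s,interpolation=cv2.INTER_CUBIC)
    for p,col in pts:
        u=(proj(d,p)-[x0,y0]+.5)*s;cv2.circle(im,(int(u[0]),int(u[1])),1,col,-1)
    return im
pts=[]
for z in(-.053,.031): 
    for h in(0,.024): pts+=ring(ctr+D@np.array([.092,0,z+h]),.010,(0,0,255))
for p in pinw(): pts+=ring(p,.010,(0,255,0))+ring(p+[0,0,.018],.002,(0,255,255))
tp=[x for x in pts]
a=ov(T,ring(ctr+D@np.array([.092,0,.055]),.010,(0,0,255))+ring(pinw()[1],.01,(0,255,0))+ring(pinw()[1]+[0,0,.018],.002,(0,255,255)),(190,145,235,190),8)
b=ov(S,pts,(238,132,268,186),8)[:,:240]
b=ov(S,pts,(238,134,269,179),8)
cv2.imwrite("pics/o3.png",np.hstack([a,b]))
E
```

```text
(no output)
```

View pics/o3.png

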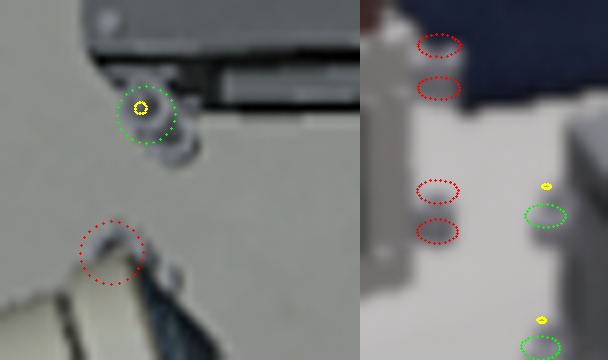

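In the top view the knuckle arc at crop (112,235) agrees with the prediction, and the upper barrel at about (148,107) is up to 1 px towards +x. In the side view everything is within about 1 px. I'll shift +1.5 mm in x, come in 28 mm above the seat and lower in guarded steps.

```bash
cat >> dfit.py <<'E'
def seat_tcp(dx=0,dy=0,dz=0):
    D=doorR(MY,0);p=pinw()[0];return p+D@np.array([-.092,0,.053+.05])+D@np.array([dx,dy,dz])
E
python3 - <<'E'
from bench import *
from dfit import *
np.set_printoptions(precision=2,suppress=True)
Q=q(tool(doorR(MY,0),-1))
move_l(seat_tcp(-.06,0,.028),.12,Q);f0=state()['ft_force'].copy();print(f0)
move_l(seat_tcp(.0015,0,.028),.06,Q);s=state();print(s['time'],s['ft_force']-f0)
grab("3")
for h in np.arange(.025,-.0001,-.0025):
    move_l(seat_tcp(.0015,0,h),.03,Q);s=state();f=s['ft_force']-f0
    print(round(h,4),f,s['moment'],s['ee_pos'][2]-seat_tcp()[2],s['finger_force'])
    if np.linalg.norm(f)>12: break
print(s['time'])
E
```

```text
[ 0.22 -0.27 -2.86]
12.7083 [-0.4   0.37 -0.37]
0.025 [0.14 0.63 0.23] [-0.03  0.19  0.02] 0.02465967815209122 29.984700679779053
0.0225 [-0.16 -0.03  0.02] [0.04 0.18 0.  ] 0.022180051683047985 29.984445869922638
0.02 [0.71 0.21 0.97] [0.04 0.16 0.03] 0.0197082523264005 29.98474895954132
0.0175 [-0.22  0.28  0.37] [0.03 0.14 0.02] 0.017297995110263392 29.984648823738098
0.015 [ 1.65  1.7  -1.35] [ 0.18 -0.28  0.05] 0.014874104403742622 29.98589426279068
0.0125 [4.06 1.44 0.07] [ 0.27 -0.54  0.13] 0.012577416240989236 29.993775486946106
0.01 [4.07 2.06 0.25] [ 0.4  -0.71  0.19] 0.010161416453984079 30.000683963298798
0.0075 [4.51 3.84 1.25] [ 0.44 -0.82  0.21] 0.007560332864790659 30.000864565372467
0.005 [4.47 2.52 1.15] [ 0.48 -0.86  0.24] 0.004945426206099834 30.00036656856537
0.0025 [3.12 2.17 2.98] [ 0.48 -0.75  0.2 ] 0.0025429413669285916 30.001537799835205
0.0 [-1.67  2.72  7.29] [0.5  0.08 0.23] 0.0008290971633082289 30.003993809223175
15.5583
```

```bash
python3 - <<'E'
from bench import *
from dfit import *
np.set_printoptions(precision=2,suppress=True)
Q=q(tool(doorR(MY,0),-1));f0=np.array([.2,-.3,-2.9])
for h in np.arange(-.001,-.0061,-.001):
    move_l(seat_tcp(.0015,0,h),.03,Q);hold(.1);s=state();f=s['ft_force']-f0
    print(round(h,4),f,s['moment'],1000*(s['ee_pos'][2]-seat_tcp()[2]),s['finger_force'])
    if abs(f[2])>22: break
hold(.3);o=grab("4");s=state();print(s['time'],s['ft_force']-f0)
ee=s['ee_pos']
fit_door(o["side"],seat_tcp()-[0,0,.05],doorR(MY,0))
S=o["side"];D=doorR(MY,0);c=seat_tcp()-[0,0,.05]
def ring(c,r,col): return [(c+r*np.array([np.cos(a),np.sin(a),0]),col) for a in np.linspace(0,2*np.pi,24,endpoint=False)]
pts=[]
for p in pinw(): pts+=ring(p,.010,(0,255,0))+ring(p+[0,0,.024],.01,(0,0,255))
x0,y0,x1,y1=205,130,285,205;k=8
im=cv2.resize(S["frame"][y0:y1,x0:x1],None,fx=k,fy=k,interpolation=cv2.INTER_CUBIC)
for p,col in pts:
    u=(proj(S,p)-[x0,y0]+.5)*k;cv2.circle(im,(int(u[0]),int(u[1])),1,col,-1)
cv2.imwrite("pics/o4.png",im)
E
```

```text
-0.001 [-2.47  3.05 11.82] [0.29 0.36 0.15] 0.7406660399891796 30.00308722257614
-0.002 [-4.59  1.92 14.27] [0.25 0.6  0.12] 0.6751450934955605 30.0024676322937
-0.003 [-6.88  1.35 18.77] [0.18 0.98 0.13] 0.5578381822884115 30.003440380096436
-0.004 [-7.42  0.73 22.28] [0.12 1.19 0.13] 0.4607362623636757 30.00337153673172
17.3583 [-7.53  0.79 22.08]
n 1355 plane off med 0.0002738055600702135
face tilt dy/dx,dy/dz deg [-0.01 -0.8 ] y at 0 -4.855928838285329e-05
free(-78) (np.float32(-75.610825), np.float32(-1.694383))
hinge(+78) lowpart (np.float32(120.48127), np.float32(2.6343243))
bottom(-75) (np.float32(-74.37551), np.float32(2.5633202))
top L(+75) (np.float32(75.5797), np.float32(1.073687))
top R (np.float32(-16.22916), np.float32(54.77))
```

View pics/o4.png

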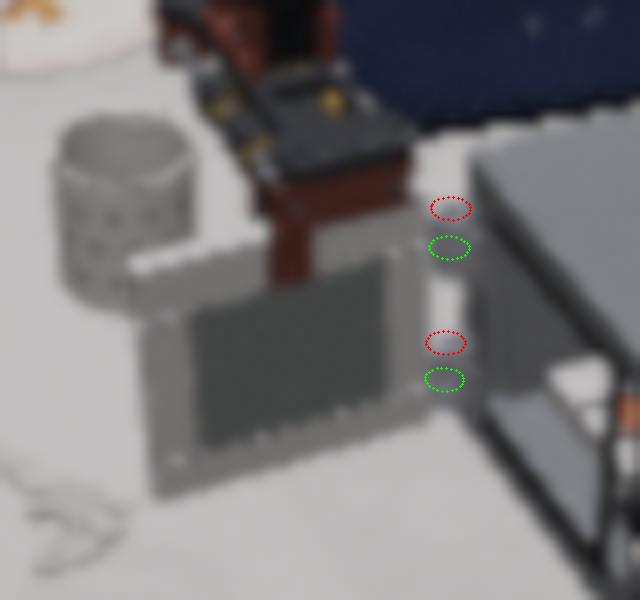

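The side view shows the knuckles merged with the barrels at crop px (448,230) and (445,365), with no bare pin visible. It stalled 18 mm after first contact, so the knuckles are seated, though the door is slightly tilted by my press. I'll relax the press, hold, release, and check.

```bash
python3 - <<'E'
from bench import *
from dfit import *
np.set_printoptions(precision=2,suppress=True)
Q=q(tool(doorR(MY,0),-1));f0=np.array([.2,-.3,-2.9])
for h in(-.001,.0):
    move_l(seat_tcp(.0015,0,h),.03,Q);hold(.25);s=state();print(h,s['ft_force']-f0,s['moment'],1000*(s['ee_pos'][2]-seat_tcp()[2]),s['finger_force'])
o=grab("5");fit_door(o["side"],seat_tcp()-[0,0,.05],doorR(MY,0))
gripper_open();s=state();print(s['time'],s['ft_force'],s['finger_gap'])
move_l(seat_tcp(.0015,0,.09),.12,Q)
o=grab("6");fit_door(o["side"],seat_tcp()-[0,0,.05],doorR(MY,0));print(state()['time'])
T=o["top"];print(cloud(T)[197,135])
E
```

```text
-0.001 [-5.08  3.05 13.69] [0.31 0.52 0.2 ] 0.7398539682856031 30.005198121070862
0.0 [-3.49  1.57  9.88] [0.41 0.3  0.14] 0.7974983161498361 30.006525814533234
n 1351 plane off med 0.00028598912632297416
face tilt dy/dx,dy/dz deg [ 0.48 -0.6 ] y at 0 6.466334872610308e-05
free(-78) (np.float32(-75.78869), np.float32(-2.4506195))
hinge(+78) lowpart (np.float32(121.27261), np.float32(2.808095))
bottom(-75) (np.float32(-74.00876), np.float32(2.4581888))
top L(+75) (np.float32(75.5797), np.float32(1.073687))
top R (np.float32(-45.490074), np.float32(64.01234))
19.6917 [0.73 0.06 0.6 ] 0.08776820385857806
n 1395 plane off med -8.0895446943321e-05
face tilt dy/dx,dy/dz deg [ 0.38 -0.15] y at 0 -5.2644088378911956e-05
free(-78) (np.float32(-75.78869), np.float32(-2.4506195))
hinge(+78) lowpart (np.float32(120.43284), np.float32(4.423699))
bottom(-75) (np.float32(-74.37551), np.float32(2.5633202))
top L(+75) (np.float32(75.5797), np.float32(1.073687))
top R (np.float32(78.07351), np.float32(1.1412811))
20.6917
[0.52 0.43 0.03]
```

The released door has the same pose as when it was held: bottom at −74 mm, about 0 expected, with a small free-play sag. It is seated and released, so I'll push it shut from the outer side.

```bash
python3 - <<'E'
from bench import *
from dfit import *
np.set_printoptions(precision=2,suppress=True)
close()
D=doorR(MY,0);Q=q(tool(D,-1));H=np.append(pinw()[0][:2]+D[:2,0]*.002,0)
def tcp(th,off,r=.13,z=.160):
    c,s=np.cos(np.radians(th)),np.sin(np.radians(th))
    return H+D@(r*np.array([-c,-s,0])+np.array([-s,c,0])*(.006+.0135*c+.010*s+off))+[0,0,z]
move_l(tcp(0,.05,z=.27),.2,Q);move_l(tcp(0,.05),.15,Q);f0=state()['ft_force'].copy()
move_l(tcp(0,.004),.1,Q)
for th in range(10,90,10):
    move_l(tcp(th,0.001),.1,Q);s=state();f=s['ft_force']-f0;print(th,f)
    if np.linalg.norm(f)>15: break
else:
    for off in np.arange(.004,-.0061,-.001):
        move_l(tcp(90,off),.04,Q);s=state();f=s['ft_force']-f0;print("off",off,f)
        if abs(f[0])>6: break
print(s['time'])
E
```

```text
10 [-0.78  0.67  0.54]
20 [-1.34  0.45 -0.06]
30 [ 0.1   0.09 -0.48]
40 [-0.69 -0.04  0.52]
50 [-0.53 -0.36  0.58]
60 [-0.12 -0.05 -0.63]
70 [-1.4   1.3   0.12]
80 [-0.08  1.71  0.6 ]
off 0.004 [-1.37  0.34 -0.15]
off 0.003 [-0.62  1.22 -0.21]
off 0.002 [-1.17  0.76  0.53]
off 0.001 [-0.04  0.26 -0.12]
off 0.0 [-1.17 -0.09  0.41]
off -0.001 [-1.99  0.53  0.59]
off -0.002 [-3.69 -0.18  1.43]
off -0.003 [-8.65 -1.31  2.4 ]
29.6167
```

Contact built up firmly against the rubber strip. I'll back off, clear the arm, and check the result.

```bash
python3 - <<'E'
from bench import *
from dfit import *
np.set_printoptions(precision=4,suppress=True)
p=np.array(state()['ee_pos']);move_l(p+[-.06,0,0],.1);move_l(p+[-.06,0,.15],.2)
move_to([.3,.25,.33],q(tool(doorR(MY,0),-1)))
o=grab("7");D=doorR(MY,0)
H=np.append(MC,0)+D@np.array([-.107,.109,0])
for n in o:   # door outer face: machine-frame x and top-edge points
    Y=(cloud(o[n])-np.append(MC,0))@D
    k=(abs(Y[...,2]-.16)<.03)&(Y[...,0]<-.098)&(Y[...,0]>-.16)&(abs(Y[...,1])<.09)
    a=Y[k];print(n,k.sum(),np.percentile(a,[5,50,95],axis=0) if k.sum() else '',np.polyfit(a[:,1],a[:,0],1) if k.sum()>20 else '')
a=o["top"]["frame"][75:175,190:305];b=o["side"]["frame"][125:225,240:345]
cv2.imwrite("pics/f.png",cv2.resize(np.hstack([a,b]),None,fx=3.5,fy=3.5,interpolation=cv2.INTER_CUBIC))
print(state()['time'])
E
```

```text
side 260 [[-0.1115 -0.0615  0.1329]
 [-0.1086  0.0077  0.1641]
 [-0.1     0.0818  0.1802]] [-0.0139 -0.1073]
top 348 [[-0.1114 -0.0561  0.1459]
 [-0.1072  0.0142  0.1767]
 [-0.0997  0.0834  0.183 ]] [-0.0055 -0.1065]
32.5583
```

View pics/f.png

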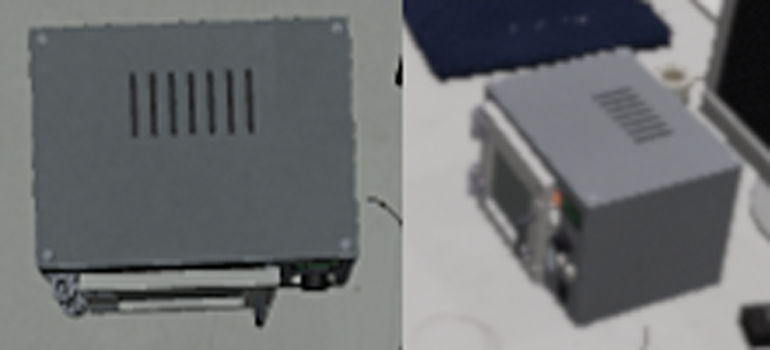

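The door lies flush and parallel to the front in both views, with knuckles on pins at (65,290) in the top crop. The outer face is at −0.111 m against −0.113 m expected, and the arm is clear.

```bash
python3 -c "
from bench import *
hold(.2);print(job_done())"
```

```text
the job is handed in; nothing more can be done
None
```

The guard door is hung on both hinge pins and swung shut against its frame. I handed the job in at about 33 s of the 62 s; it returned no verdict, and I kept clear of the bystanders but did not re-measure them afterwards.

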